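Grade centrifuge tube adapters with a bore gauge

TASK

Slide the gauge's red shutter fully open and grade every blue tube adapter on the bench by fit: drop it through the small bore (blue tab) if it passes there, otherwise through the middle bore (yellow tab) if it passes there, without forcing any; stand those that pass neither bore upright on the narrow red ledge. When all are graded, slide the shutter fully closed again, and leave the other things on the bench where they are.

Things in the scene. Friction and masses are not known exactly. Their poses are not given: they have to be found in the camera images.
- gauge: Fixed white gauge, 90 mm (its x) by 200 mm (y), 120 mm high; its 12 mm aluminium top plate has two through bores, each over its own closed, clear-walled catch chamber (floor at 6 mm, divider at y = 0, room for two adapters). What drops in cannot be taken out again. Origin: centre of its underside; x points away from the robot at yaw 0; z up.
- bore_small (a point): Centre of the mouth of the small bore (blue tab at the plate's edge), at the plate's top, 120 mm above the bench: 29 mm bore, 7 mm long, under a funnel mouth 5 mm deep and 36 mm wide; 45 mm to the gauge's +y side. Passes a 26 mm adapter by its own weight; a larger one stops in the mouth, its foot at most 6 mm below the plate's top; do not force it. Its axes are the gauge's.
- bore_mid (a point): Centre of the mouth of the middle bore (yellow tab), at the plate's top: 34 mm bore, 7 mm long, under a funnel mouth 5 mm deep and 41 mm wide; 45 mm to the gauge's -y side. Passes 31 mm adapters (and 26 mm ones); a 36 mm one stops in the mouth, its foot at most 6 mm down.
- shutter (a joint): Red sliding shutter on top of the gauge, 64 mm (x) by 198 mm (y), its top 6 mm above the plate. Value in m: 0 is closed, over both bores; it slides along the gauge's +x by 0.070 to fully open. It stays where it is left; moving it takes about 1.5 to 3 N.
- shutter_knob (a point): Top centre of the shutter's black knob, an upright block 18 mm (gauge's x) by 22 mm (y), 36 mm tall above the shutter; moves with the shutter; at shutter 0 it stands midway between the bores.
- ledge: Fixed narrow raised ledge: a red strip 200 mm long (its x) and 28 mm wide (its y), top 90 mm above the bench, on a thin white web over a 90 mm wide foot. Origin: centre of its underside; z up.
- adapter_a: Blue plastic centrifuge tube adapter: an upright round bush, 36 mm tall, its lowest 9 mm a heavy brass foot with a 2 mm chamfer, a dark 17 mm recess in its top; 50 to 85 g. Diameter 26, 31 or 36 mm, not told which. Origin: centre of its underside, z up its axis. Starts upright; 4 or 5 of the six are present.
- adapter_b: Blue plastic centrifuge tube adapter: an upright round bush, 36 mm tall, its lowest 9 mm a heavy brass foot with a 2 mm chamfer, a dark 17 mm recess in its top; 50 to 85 g. Diameter 26, 31 or 36 mm, not told which. Origin: centre of its underside, z up its axis. Starts upright; 4 or 5 of the six are present.
- adapter_c: Blue plastic centrifuge tube adapter: an upright round bush, 36 mm tall, its lowest 9 mm a heavy brass foot with a 2 mm chamfer, a dark 17 mm recess in its top; 50 to 85 g. Diameter 26, 31 or 36 mm, not told which. Origin: centre of its underside, z up its axis. Starts upright; 4 or 5 of the six are present.
- adapter_d: Blue plastic centrifuge tube adapter: an upright round bush, 36 mm tall, its lowest 9 mm a heavy brass foot with a 2 mm chamfer, a dark 17 mm recess in its top; 50 to 85 g. Diameter 26, 31 or 36 mm, not told which. Origin: centre of its underside, z up its axis. Starts upright; 4 or 5 of the six are present.
- adapter_e: Blue plastic centrifuge tube adapter: an upright round bush, 36 mm tall, its lowest 9 mm a heavy brass foot with a 2 mm chamfer, a dark 17 mm recess in its top; 50 to 85 g. Diameter 26, 31 or 36 mm, not told which. Origin: centre of its underside, z up its axis. Starts upright; 4 or 5 of the six are present.
- adapter_f: Blue plastic centrifuge tube adapter: an upright round bush, 36 mm tall, its lowest 9 mm a heavy brass foot with a 2 mm chamfer, a dark 17 mm recess in its top; 50 to 85 g. Diameter 26, 31 or 36 mm, not told which. Origin: centre of its underside, z up its axis. Starts upright; 4 or 5 of the six are present.
- buffer: Bystander: bottle, 56 mm diameter, 120 mm tall. Origin at its underside.
- jar: Bystander: small jar, 48 mm diameter, 60 mm tall. Origin at its underside.
- marker: Bystander: black marker lying flat, 120 by 12 by 12 mm. Origin at its underside.
- timer: Bystander: flat white timer, 50 by 50 by 20 mm. Origin at its underside.
- tipbox: Bystander: red pipette tip box with a clear lid, 80 by 120 by 75 mm. Origin at its underside.
- tube_rack: Bystander: yellow tube rack, 70 by 160 by 35 mm, with white caps 12 mm above it. Origin at its underside.
- beaker: Bystander: glass beaker, 70 mm diameter, 80 mm tall. Origin at its underside.

How it is judged:
By the outcome, as a careful person would: the job done as asked, in the order asked, and still so for the second after the job is handed in, with the robot touching nothing.
Of adapter_a, adapter_b, adapter_c, adapter_d, adapter_e, adapter_f only 4 to 5 are there at a start; the rules pass over those that are not, and their reading is None.
At some moment in a run one of adapter_c, adapter_e, adapter_a, adapter_f may be knocked a few centimetres aside while the robot is not near it.
It also fails if it takes over 210 s, if anything falls off the work surface, if the arm or the gripper's body presses on something with over 40 N, if the wrist force passes 120 N, or if a joint passes its speed limit or range.

ROBOT

A 6-joint arm with a two-finger parallel gripper is mounted at the origin on the work surface. World frame = base frame: x ahead of the robot, y to its left, z up, the work surface at z = 0. Lengths are in m, angles in rad, forces in N, time in s.
With the tool pointing down it reaches from about 0.3 to 0.825 m from the base axis. Payload 5.4 kg.
Tool frame: the origin (TCP) lies on the centre line of the jaws, within the pads' length; the fingertips stand tip_reach ahead of it and the grasp point (between the pads) lies 3 mm ahead of it (tip_reach is the distance from the TCP to the fingertips, in m); z points along the fingers, y is the line along which they close (so a half turn about z gives the same grasp; the last joint's range is limited). The gripper opens to 92 mm and grips with 3 to 60 N. Pads are 20 mm wide; open, the fingers measure 128 mm over their backs; the gripper's body (75 mm by 189 mm) begins 69 mm behind the grasp point.
Start: joints at [-1.556, 0.158, 1.597, -0, 1.386, -0.21], TCP at [0.128, -0.561, 0.197] pointing down, gripper open.
Joint ranges: [-2.91, 2.91], [-0.94, 2.29], [0.18, 2.7], [-1.29, 4.43], [0.17, 2.64], [-3, 3]. Speed limits (rad/s): [2.57, 2.57, 3.14, 3.14, 3.14, 3.14].

INTERFACE

Orientations are given as a rotation vector (axis times angle).
In Python, from cell import get_state, get_image, sign_off, tip_reach gives the robot as it stands. The module is installed in compiled form; this text tells all that it offers.
- The arm moves only by the tool carry_out, never from a script. Its argument "targets" is a list of rows, each a list of 7 numbers: the closure, from -1 (fully open) to 1 (shut), then the shift along the tool's x, y, z in cm, then the turn, a rotation vector about the tool's x, y, z in units of 8 degrees (1.0 is 8 degrees). A call has 1 to 20 rows; each row shifts and turns the commanded pose from where the row before left it, along the tool's axes as they then stand; what a row does not reach is not made up. A row lasts 1/8 s, in which the tool goes at most 62.5 mm and 10.7 degrees, less where a joint would pass 70% of its speed; a pose out of reach is approached as far as the arm can. A call with a gripper value outside its range is refused whole. The fingers move at their own pace and stop on an object; "squeeze" is the grip in N (left out, the last holds). Time passes only in rows, so rows that do not move let the fingers close. It gives the time, the measured TCP pose, the force, the opening and the grip force at its end, in the units of the state.
- get_state(): the state, without advancing time (a new reading comes with each control period).
- get_image(name): name is "side" or "top" or "wrist"; returns a dict with "color" (480x640x3 uint8, red, green, blue), "intrinsics" (3x3 intrinsics, pixels), "eye" and "rotation" of the camera in the world; the wrist camera has in their place "tool_from_camera" (4x4, takes a point from camera to tool coordinates, whose origin is the TCP and whose axes are the flange's). Camera axes: x right, y up, looking along -z (the intrinsics and any distortion apply to the point x, -y, -z); pixel columns grow to the right and rows downward; lengths in m; the calibration is good to about 2 mm. A picture is of the moment at which its call begins: read the wrist's pose just before it. There is no depth.
- sign_off(): hands the job in; it is judged then, once.
The state is a dict: "t": time; "joint_positions": joint angles; "joint_velocities": joint speeds; "tau": joint torques, N m; "ee_pos": TCP position; "eef_rot": TCP orientation; "wrist_force": force on the tool from outside, world axes, zero at the start; "torque": the same for the moment, N m; "grip_width": opening from 0.0 (shut) to 1.0 (fully open); "grip_force": force on a finger pad.
Only numpy, scipy, OpenCV 4.12 (cv2) and the standard library are available. Lean on these libraries where they do the work, as an engineer would, in place of code of your own. Each camera call takes 0.05 s, during which the arm holds its last target. There are 200 camera calls.

## Working session

There is one attempt and no reset: what is moved stays moved. The work goes in short steps, Python scripts to look and compute and a tool call to move; the robot and the scene stay as the last step left them, time stands still between calls to the robot, and variables do not carry over. Pictures are saved under pics/ and viewed, at most 14 in all, crops included, and the job is handed in when it is done.

Besides the shell and the picture viewer there is one more tool, called after "Call:" as name(argument=value, ...) on one line, values as JSON. carry_out: Moves the arm, as the interface text tells. Its arguments: {"type":"object","properties":{"targets":{"type":"array"},"squeeze":{"type":"number"}},"required":["targets"]}

```bash
mkdir -p pics; cat > h.py <<'E'
import numpy as np, cv2
from cell import get_state, get_image, sign_off, tip_reach
from scipy.spatial.transform import Rotation as R
def save(n,f):
    d=get_image(n); cv2.imwrite('pics/'+f,d['color'][:,:,::-1]); return d
def cam(d):
    if 'eye' in d: return np.array(d['eye']),np.array(d['rotation'])
    s=get_state(); T=np.array(d['tool_from_camera']); Rt=R.from_rotvec(s['eef_rot']).as_matrix()
    return np.array(s['ee_pos'])+Rt@T[:3,3], Rt@T[:3,:3]
def px2w(d,u,v,z):
    e,r=cam(d); K=np.array(d['intrinsics']); 
    p=np.linalg.inv(K)@[u,v,1]; w=r@np.array([p[0],-p[1],-p[2]])
    return e+w*(z-e[2])/w[2]
def w2px(d,P):
    e,r=cam(d); c=r.T@(np.array(P)-e); q=np.array(d['intrinsics'])@[c[0],-c[1],-c[2]]; return q[:2]/q[2]
E
python3 - <<'E'
from h import *
s=get_state(); print(tip_reach() if callable(tip_reach) else tip_reach, s)
for n in('top','side'):
    d=save(n,n+'0.png'); print({k:(v if k!='color' else 0) for k,v in d.items()})
E
```

```text
0.022 {'t': 0.0, 'joint_positions': array([-1.55610369e+00,  1.59004667e-01,  1.59821404e+00,  9.89971713e-07,
        1.38612423e+00, -2.10077562e-01]), 'joint_velocities': array([ 3.09410235e-06,  9.96017170e-04,  8.60672981e-04,  9.48553735e-04,
        2.08717206e-03, -2.10497472e-03]), 'tau': array([-1.76520458e-03, -3.85572803e+01, -3.22111416e+01,  6.99153892e-02,
        3.77298659e-02, -1.42690742e-04]), 'ee_pos': array([ 0.12814028, -0.55990033,  0.19645295]), 'eef_rot': array([-3.12004290e+00, -3.52129809e-01, -2.69532965e-04]), 'wrist_force': array([-0.19966283,  0.02308409, -0.27301374]), 'torque': array([-0.00198422, -0.00707415, -0.06133038]), 'grip_force': 0.0, 'grip_width': 1.0022588606635654}
{'color': 0, 'intrinsics': array([[600.55237485,   0.        , 324.61076649],
       [  0.        , 600.55237485, 240.75823325],
       [  0.        ,   0.        ,   1.        ]]), 'eye': array([ 0.45717201, -0.02869866,  1.46631054]), 'rotation': array([ 0.07484112, -0.08621413, -1.56957781])}
{'color': 0, 'intrinsics': array([[533.67095408,   0.        , 317.44561   ],
       [  0.        , 533.67095408, 247.8617115 ],
       [  0.        ,   0.        ,   1.        ]]), 'eye': array([ 0.40900579, -1.14829159,  0.98930715]), 'rotation': array([ 0.91282659, -0.07024952, -0.11362808])}
```

View pics/top0.png

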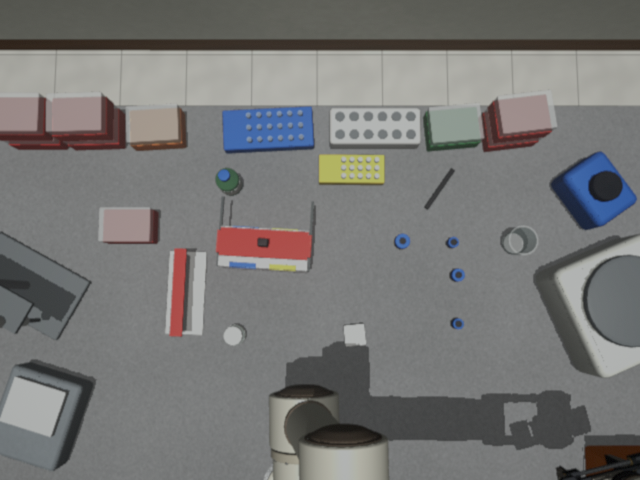

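View pics/side0.png

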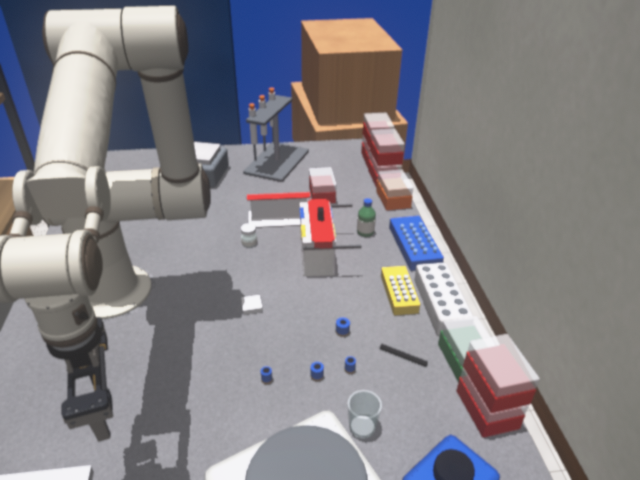

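The top view shows four adapters, at about (402,241), (453,242), (458,275) and (457,324). The gauge is near (265,247) with its shutter closed. The ledge strip runs from (180,250) to (177,335), with the jar at (234,335). The side view shows the same four.

```bash
sed -i "s/np.array(d\['rotation'\])/R.from_rotvec(d['rotation']).as_matrix()/" h.py
python3 - <<'E'
from h import *
d=get_image('top'); c=d['color']
a=cv2.resize(c[180:345,150:330],None,fx=4.4,fy=3.6*1.0,interpolation=cv2.INTER_CUBIC) if 0 else cv2.resize(c[190:340,150:330],None,fx=4,fy=4,interpolation=cv2.INTER_CUBIC)
cv2.imwrite('pics/g1.png',a[:,:,::-1])
h=cv2.cvtColor(c,cv2.COLOR_RGB2HSV)
for name in('top','side'):
    e=get_image(name); h=cv2.cvtColor(e['color'],cv2.COLOR_RGB2HSV)
    m=cv2.inRange(h,(105,130,40),(125,255,255)); n,l,st,ce=cv2.connectedComponentsWithStats(m)
    for i in range(1,n):
        if 25<st[i,4]<500: print(name,st[i],ce[i].round(1),px2w(e,*ce[i],0.03).round(3))
print(px2w(d,402,241,.036),w2px(d,[.5,0,0]))
E
```

```text
top [218 170  12  11 104] [223.5 175. ] [0.765 0.206 0.03 ]
top [395 234  14  14 113] [401.5 241.2] [ 0.604 -0.224  0.03 ]
top [448 238  10   9  41] [451.7 242.3] [ 0.601 -0.345  0.03 ]
top [230 263  25   4  65] [241.8 264.6] [0.548 0.159 0.03 ]
top [451 269  13  12  86] [456.8 274.6] [ 0.524 -0.356  0.03 ]
top [452 319  11  10  49] [456.3 323.4] [ 0.408 -0.352  0.03 ]
side [278 104  14  38 412] [284.8 123.9] [0.553 0.952 0.03 ]
side [266 123   6  19  80] [268.8 134. ] [0.481 0.862 0.03 ]
side [257 125   6  18  59] [259.2 134.8] [0.442 0.859 0.03 ]
side [365 199   6   5  27] [367.4 200.9] [0.779 0.323 0.03 ]
side [337 318  13  11  97] [342.4 323.4] [ 0.603 -0.226  0.03 ]
side [346 359   9   7  36] [349.7 362.6] [ 0.599 -0.352  0.03 ]
side [311 363  12  11  83] [316.6 368. ] [ 0.521 -0.359  0.03 ]
side [261 369  10   8  42] [265.8 372.7] [ 0.405 -0.358  0.03 ]
[ 0.603779   -0.22457572  0.036     ] [308.47446985 284.88562734]
```

View pics/g1.png

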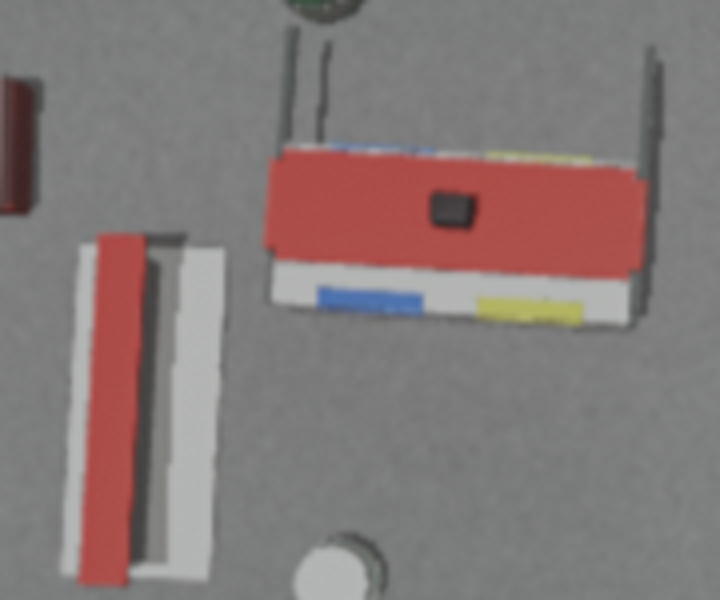

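The crop shows the shutter corners at about (272,150), (648,180), (640,277) and (265,250). The knob is at about (452,208). The ledge strip corners are (98,235), (146,235), (127,584) and (79,582).

```bash
python3 - <<'E'
from h import *
d=get_image('top')
f=lambda u,v,z:px2w(d,150+u/4-.375,190+v/4-.375,z)
S=[f(*p,.126) for p in((272,150),(648,180),(640,277),(265,250))]
L=[f(*p,.09) for p in((98,235),(146,235),(127,584),(79,582))]
N=np.linalg.norm
print('S',np.round(S,3),np.mean(S,0),N(S[0]-S[1]),N(S[1]-S[2]))
e=S[0]-S[1];print('gauge y-axis yaw',np.degrees(np.arctan2(-e[0],e[1])))
print('knob',f(452,207,.162), 'plate front corners',f(632,310,.12),f(272,302,.12))
print('L',np.mean(L,0),N(L[0]-L[3]),N(L[0]-L[1])); e=(L[0]+L[1]-L[2]-L[3]);print(np.degrees(np.arctan2(e[1],e[0])), np.round(L,3))
w=get_image('wrist'); print(w['tool_from_camera'],w['intrinsics'])
print('jar',f(331,577,.06),'timer',px2w(d,355,334,.02),'beaker',px2w(d,522,239,.08))
E
```

```text
S [[ 0.626  0.202  0.126]
 [ 0.609 -0.009  0.126]
 [ 0.554 -0.005  0.126]
 [ 0.57   0.205  0.126]] [0.58966045 0.09808288 0.126     ] 0.21179805380722433 0.054750515148946424
gauge y-axis yaw -4.581690535404323
knob [0.59001746 0.09703171 0.162     ] plate front corners [ 5.36244428e-01 -3.60452580e-04  1.20000000e-01] [0.54077834 0.20134228 0.12      ]
L [0.48233797 0.29617    0.09      ] 0.1971862205413328 0.027515546954237077
-1.7393977125917908 [[0.581 0.307 0.09 ]
 [0.581 0.279 0.09 ]
 [0.383 0.286 0.09 ]
 [0.384 0.313 0.09 ]]
[[ 2.68866850e-04  9.63252227e-01  2.68598353e-01  7.51321270e-02]
 [ 9.99999911e-01 -1.71457176e-04 -3.86116736e-04 -3.85426101e-05]
 [-3.25874691e-04  2.68598433e-01 -9.63252187e-01 -1.87932880e-01]
 [ 0.00000000e+00  0.00000000e+00  0.00000000e+00  1.00000000e+00]] [[344.57850158   0.         323.1904525 ]
 [  0.         344.57850158 237.01040412]
 [  0.           0.           1.        ]]
jar [0.38519169 0.17470066 0.06      ] timer [ 0.38254867 -0.11152781  0.02      ] beaker [ 0.60396935 -0.49810997  0.08      ]
```

```bash
cat >> h.py <<'E'
def plan(x,y,z,yaw):
    """turn (units), then shifts (cm) in the turned tool axes"""
    s=get_state(); R0=R.from_rotvec(s['eef_rot'])
    Rt=R.from_euler('z',yaw,degrees=True)*R.from_euler('x',180,degrees=True)
    t=np.degrees((R0.inv()*Rt).as_rotvec())/8
    d=Rt.inv().apply(np.array([x,y,z])-s['ee_pos'])*100
    print('t',round(s['t'],2),'pos',np.round(s['ee_pos'],4),'w_mm',round(s['grip_width']*92,1),'F',np.round(s['wrist_force'],1),'turn',t.round(2),'shift cm',d.round(2))
E
python3 -c "
from h import *
plan(.59,.098,.28,-4.5)"
```

```text
t 0.35 pos [ 0.1281 -0.5604  0.1972] w_mm 92.4 F [-0.2 -0.3 -0.9] turn [-0.   -0.    2.17] shift cm [ 40.88 -69.26  -8.28]
```

Call:
carry_out(targets=[[-1,0,0,-4.1,0,0,1.09],[-1,0,0,-4.1,0,0,1.08],[-1,2.55,-4.33,0,0,0,0],[-1,2.55,-4.33,0,0,0,0],[-1,2.55,-4.33,0,0,0,0],[-1,2.55,-4.33,0,0,0,0],[-1,2.55,-4.33,0,0,0,0],[-1,2.55,-4.33,0,0,0,0],[-1,2.55,-4.33,0,0,0,0],[-1,2.55,-4.33,0,0,0,0],[-1,2.55,-4.33,0,0,0,0],[-1,2.55,-4.33,0,0,0,0],[-1,2.55,-4.33,0,0,0,0],[-1,2.55,-4.33,0,0,0,0],[-1,2.55,-4.33,0,0,0,0],[-1,2.55,-4.33,0,0,0,0],[-1,2.55,-4.33,0,0,0,0],[-1,2.55,-4.33,0,0,0,0]])

```text
t: 2.6
ee_pos: [0.5898, 0.0998, 0.2794]
eef_rot: [3.139, -0.123, 0.0]
wrist_force: [-0.1, -1.2, -0.4]
grip_width: 1.002
grip_force: 0.0
```

```bash
python3 -c "
from h import *
plan(.59,.098,.28,-4.5)
d=save('wrist','w1.png')
print(w2px(d,[.59,.098,.162]))
e=save('top','top2.png')"
```

```text
t 2.6 pos [0.5898 0.0998 0.2794] w_mm 92.2 F [-0.1 -1.2 -0.4] turn [ 0. -0.  0.] shift cm [ 0.03  0.18 -0.06]
[330.62183254 227.90645847]
```

View pics/w1.png

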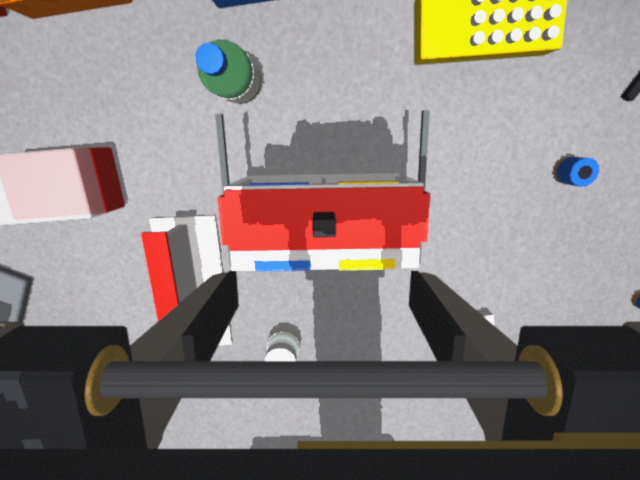

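View pics/top2.png

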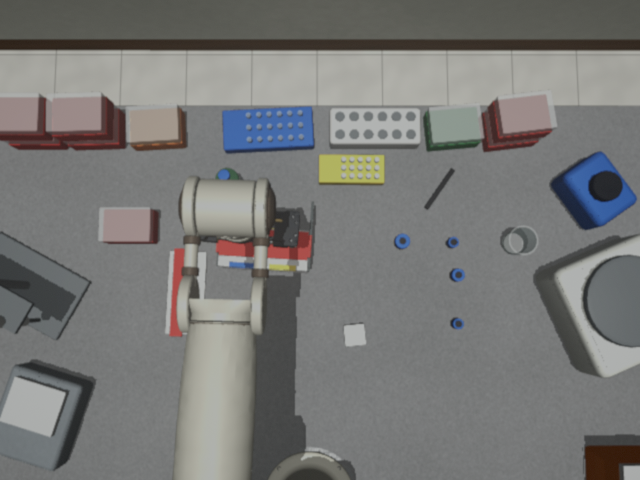

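The wrist view shows the knob at about (324,224) and the gauge almost aligned with the tool. In the top view, with the arm swung away, there are still exactly four adapters.

```bash
python3 -c "
from h import *
c=cv2.imread('pics/w1.png')
cv2.imwrite('pics/w1c.png',cv2.resize(c[175:275,215:435],None,fx=3.6,fy=3.6,interpolation=cv2.INTER_CUBIC))"
```

```text
(no output)
```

View pics/w1c.png

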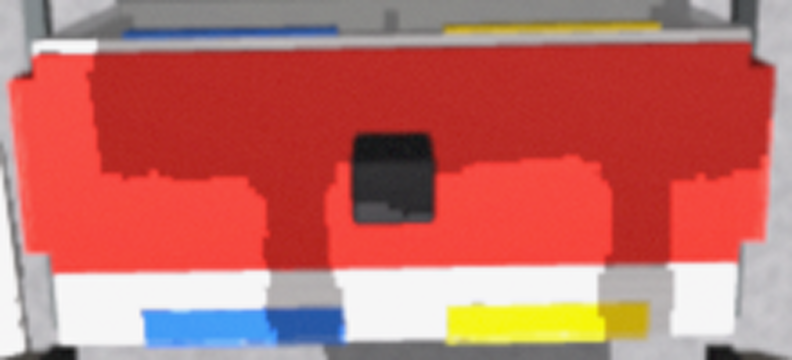

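In the crop the knob's top face spans (353–434, 165–222). The shutter's front edge runs (55,271) to (737,263), and the blue and yellow tabs are at (243,326) and (547,322).

```bash
python3 -c "
from h import *
d=get_image('wrist')
f=lambda u,v,z:px2w(d,215+u/3.6-.36,175+v/3.6-.36,z).round(4)
print('knob',f(394,193,.162),f(353,193,.162),f(434,193,.162),f(394,165,.162),f(394,222,.162))
for p in((55,271),(737,263)):print('front',f(*p,.126))
for p in((35,45),(750,40)):print('rear',f(*p,.126))
for p in((58,345),(735,338),(144,344),(343,342),(446,342),(648,338)):print('plate/tabs',f(*p,.12))
"
```

```text
knob [0.5876 0.0991 0.162 ] [0.5884 0.1094 0.162 ] [0.5869 0.089  0.162 ] [0.5949 0.0985 0.162 ] [0.58   0.0996 0.162 ]
front [0.5628 0.1987 0.126 ]
front [0.5505 0.0028 0.126 ]
rear [0.6276 0.1946 0.126 ]
rear [ 0.6143 -0.0007  0.126 ]
plate/tabs [0.5379 0.2031 0.12  ]
plate/tabs [0.5251 0.0018 0.12  ]
plate/tabs [0.5363 0.1775 0.12  ]
plate/tabs [0.5325 0.1183 0.12  ]
plate/tabs [0.5302 0.0877 0.12  ]
plate/tabs [0.527  0.0276 0.12  ]
```

```bash
python3 -c "
from h import *
plan(.5878,.099,.155,-3.6)"
```

```text
t 2.75 pos [0.5893 0.1    0.2785] w_mm 91.7 F [-0.6  0.1 -0.2] turn [ 0.    0.01 -0.09] shift cm [-0.14  0.11 12.35]
```

Call:
carry_out(targets=[[-1,-0.14,0.11,4.2,0,0,-0.09],[-1,0,0,4.2,0,0,0],[-1,0,0,3.95,0,0,0],[1,0,0,0,0,0,0],[1,0,0,0,0,0,0],[1,0,0,0,0,0,0],[1,0,0,0,0,0,0],[1,0,0,0,0,0,0],[1,0,0,0,0,0,0],[1,1.2,0,0,0,0,0],[1,1.2,0,0,0,0,0],[1,1.2,0,0,0,0,0]], squeeze=15)

```text
t: 4.25
ee_pos: [0.6245, 0.0948, 0.1558]
eef_rot: [3.14, -0.103, 0.0]
wrist_force: [0.7, -0.2, 0.2]
grip_width: 0.044
grip_force: 0.0
```

```bash
python3 -c "
from h import *
plan(.5878,.099,.155,-3.6)
d=save('wrist','w2.png')
print(w2px(d,[.5878,.099,.162]), w2px(d,[.6245,.0948,.133]))"
```

```text
t 4.25 pos [0.6245 0.0948 0.1558] w_mm 4.1 F [ 0.7 -0.2  0.2] turn [ 0.   -0.   -0.02] shift cm [-3.69 -0.19  0.08]
[319.48317142 338.07014027] [322.51296131 263.1195106 ]
```

View pics/w2.png

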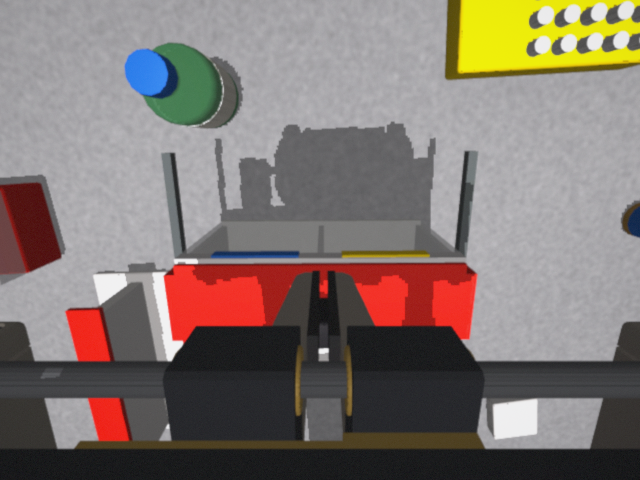

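The fingers close slowly, about 80 mm/s, so they shut ahead of the knob and the shutter has not moved. I'll open, go back and grip again with enough time.

Call:
carry_out(targets=[[0,0,0,0,0,0,0],[0,0,0,0,0,0,0],[0,0,0,0,0,0,0],[0,0,0,0,0,0,0],[0,0,0,0,0,0,0],[0,-1.2,-0.06,0,0,0,0],[0,-1.25,-0.06,0,0,0,0],[0,-1.25,-0.06,0,0,0,0],[1,0,0,0,0,0,0],[1,0,0,0,0,0,0],[1,0,0,0,0,0,0],[1,0,0,0,0,0,0],[1,0,0,0,0,0,0]])

```text
t: 5.92
ee_pos: [0.5868, 0.0991, 0.1558]
eef_rot: [-3.14, 0.103, 0.0]
wrist_force: [0.1, -0.5, 0.5]
grip_width: 0.004
grip_force: 0.0
```

```bash
python3 -c "
from h import *
d=get_image('side')
u=w2px(d,[.5868,.099,.14]).astype(int);print(u)
c=d['color'][u[1]-55:u[1]+65,u[0]-80:u[0]+80,::-1]
cv2.imwrite('pics/s3.png',cv2.resize(c,None,fx=5,fy=5,interpolation=cv2.INTER_CUBIC))"
```

```text
[319 214]
```

View pics/s3.png

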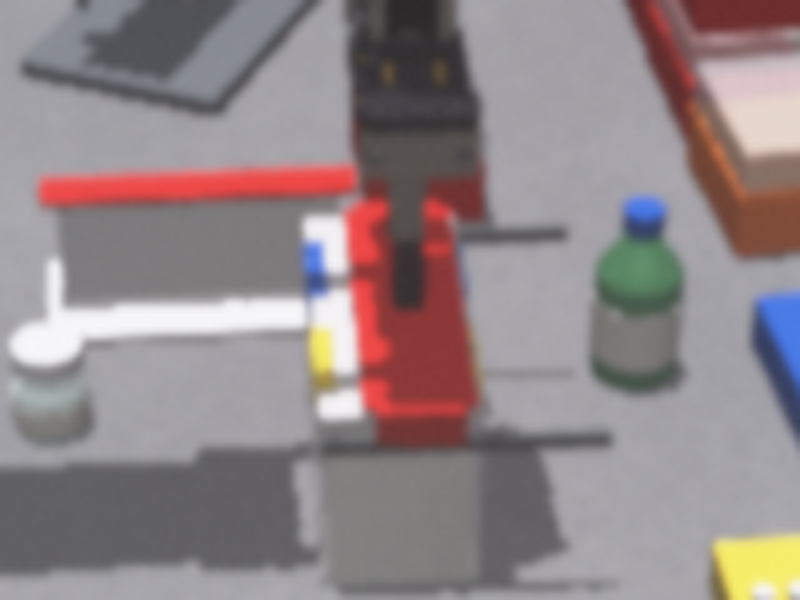

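```bash
python3 -c "
from h import *
d=get_image('side')
for p in([.5878,.099,.126],[.5878,.088,.126],[.5868,.081,.134],[.5878,.088,.162],[.5868,.081,.162],[.5868,.081,.175]):print(p,(w2px(d,p)-[239,159])*5)
s=get_state();print(s['grip_width'],s['grip_force'],s['wrist_force'])"
```

```text
[0.5878, 0.099, 0.126] [404.29206924 297.25299204]
[0.5878, 0.088, 0.126] [406.83895549 308.14679595]
[0.5868, 0.081, 0.134] [406.94750304 303.60441091]
[0.5878, 0.088, 0.162] [407.8515216  255.21048363]
[0.5868, 0.081, 0.162] [407.73926358 262.22465912]
[0.5868, 0.081, 0.175] [408.1130726  242.68829274]
0.004578154132361281 0.0 [ 0.03169056 -0.06366821  0.74858873]
```

```bash
python3 -c "
from h import *
d=get_image('wrist')
T=np.linalg.inv(d['tool_from_camera']);K=d['intrinsics']
for t in(.022,.01,0,-.01,-.02,-.03):
  for x in(.01,0,-.01):
    c=T@[x,0.018,t,1]; q=K@[c[0],-c[1],-c[2]];print(t,x,(q[:2]/q[2]).round(0))
c=d['color'][200:350,220:420,::-1]
cv2.imwrite('pics/w4.png',cv2.resize(c,None,fx=4,fy=4,interpolation=cv2.INTER_CUBIC))
"
```

```text
0.022 0.01 [351. 247.]
0.022 0 [351. 262.]
0.022 -0.01 [350. 276.]
0.01 0.01 [353. 253.]
0.01 0 [352. 268.]
0.01 -0.01 [352. 284.]
0 0.01 [354. 258.]
0 0 [354. 275.]
0 -0.01 [353. 290.]
-0.01 0.01 [356. 264.]
-0.01 0 [355. 281.]
-0.01 -0.01 [355. 298.]
-0.02 0.01 [357. 271.]
-0.02 0 [357. 289.]
-0.02 -0.01 [356. 306.]
-0.03 0.01 [359. 278.]
-0.03 0 [359. 297.]
-0.03 -0.01 [358. 315.]
```

View pics/w4.png

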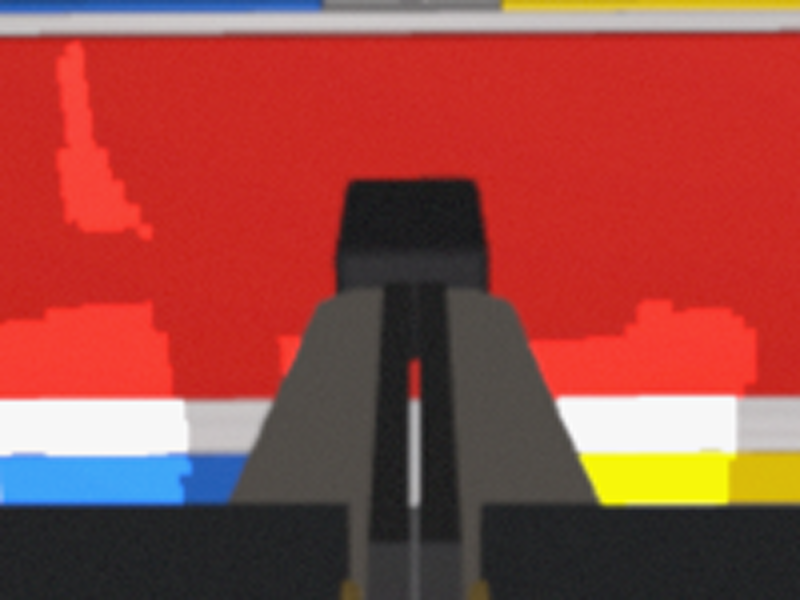

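The crop shows the closed fingertips just above the knob, which is still in place. Seen by the camera, the tips are about 40 mm shorter than `tip_reach` suggests. I'll open, lower in small steps while watching the force, then close.

Call:
carry_out(targets=[[0,0,0,0,0,0,0],[0,0,0,0,0,0,0],[0,0,0,0,0,0,0],[0,0,0,0,0,0,0],[0,0,0,0,0,0,0],[0,0,0,1,0,0,0],[0,0,0,1,0,0,0]])

```text
t: 6.95
ee_pos: [0.5864, 0.0992, 0.135]
eef_rot: [-3.14, 0.103, 0.001]
wrist_force: [-0.5, -0.7, -0.3]
grip_width: 0.501
grip_force: 0.0
```

Call:
carry_out(targets=[[0,0.1,0,0.8,0,0,0],[1,0,0,0,0,0,0],[1,0,0,0,0,0,0],[1,0,0,0,0,0,0],[1,0,0,0,0,0,0],[1,0,0,0,0,0,0]])

```text
t: 7.7
ee_pos: [0.588, 0.0994, 0.1283]
eef_rot: [-3.139, 0.103, -0.002]
wrist_force: [-0.1, 2.2, 0.1]
grip_width: 0.235
grip_force: 15.0
```

Call:
carry_out(targets=[[1,1.2,0,0,0,0,0],[1,1.2,0,0,0,0,0],[1,1.2,0,0,0,0,0],[1,1.2,0,0,0,0,0],[1,1.2,0,0,0,0,0],[1,1.15,0,0,0,0,0],[1,0,0,0,0,0,0],[1,0,0,0,0,0,0]])

```text
t: 8.7
ee_pos: [0.6555, 0.0953, 0.1266]
eef_rot: [-3.139, 0.102, 0.016]
wrist_force: [-11.7, 3.8, 7.3]
grip_width: 0.237
grip_force: 15.0
```

Call:
carry_out(targets=[[0,0,0,0,0,0,0],[0,0,0,0,0,0,0],[0,0,0,0,0,0,0],[-1,0,0,-5,0,0,0],[-1,-4,0,-5,0,0,0],[-1,-4,0,-5,0,0,0],[-1,0,0,0,0,0,0]])

```text
t: 9.57
ee_pos: [0.5824, 0.0996, 0.2819]
eef_rot: [3.14, -0.102, 0.017]
wrist_force: [0.5, 0.8, 0.5]
grip_width: 0.914
grip_force: 0.0
```

```bash
python3 -c "
from h import *
plan(.5878,.099,.25,-3.6)
d=get_image('wrist')
c=d['color'][120:300,190:460,::-1]
cv2.imwrite('pics/w5.png',cv2.resize(c,None,fx=2.96,fy=2.96,interpolation=cv2.INTER_CUBIC))
"
```

```text
t 9.57 pos [0.5824 0.0996 0.2819] w_mm 84.0 F [0.5 0.8 0.5] turn [ 0.   -0.08 -0.02] shift cm [0.54 0.03 3.19]
```

View pics/w5.png

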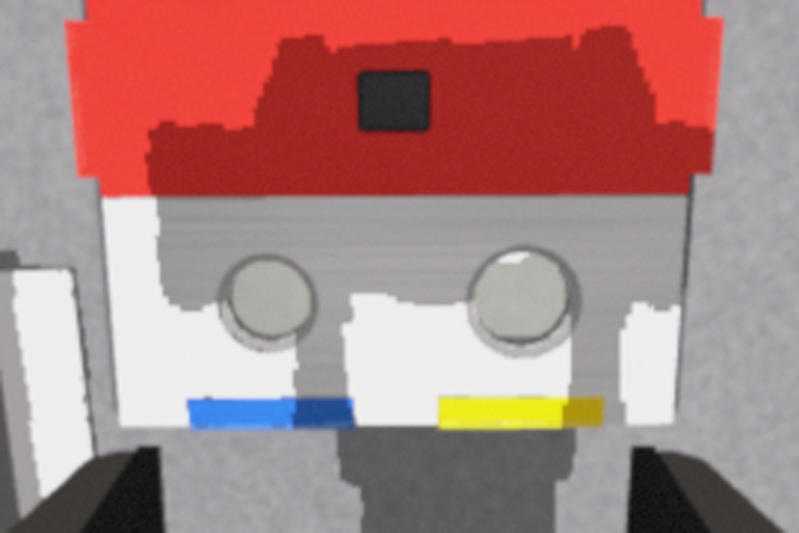

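The shutter is open. The funnel mouths are centred at crop (268,303) and (524,301), and the knob at (394,101).

```bash
python3 -c "
from h import *
d=get_image('wrist')
f=lambda u,v,z:px2w(d,190+u/2.96-.33,120+v/2.96-.33,z).round(4)
print('small',f(268.5,303,.12),'w',f(219,303,.12)-f(318,303,.12),'mid',f(524.5,301,.12),f(467,301,.12)-f(582,301,.12))
print('knob',f(394.5,101,.162),f(358,101,.162)-f(431,101,.162))
print('shut front',f(100,195,.126),f(692,195,.126),'plate front',f(120,427,.12),f(675,425,.12))
plan(.604,-.226,.15,-3.6)
T=get_image('top');S=get_image('side')
for e in(T,S):
  h=cv2.cvtColor(e['color'],cv2.COLOR_RGB2HSV);m=cv2.inRange(h,(105,130,40),(125,255,255)); n,l,st,ce=cv2.connectedComponentsWithStats(m)
  for i in range(1,n):
    w=px2w(e,*ce[i],.03)
    if 25<st[i,4]<500 and w[1]<-.15: print(st[i],w.round(3))
"
```

```text
small [0.5797 0.1431 0.12  ] w [0.0022 0.0341 0.    ] mid [0.5746 0.0547 0.12  ] [0.0026 0.0396 0.    ]
knob [0.646 0.095 0.162] [0.0014 0.021  0.    ]
shut front [0.6211 0.1941 0.126 ] [ 0.6083 -0.0009  0.126 ] plate front [0.5379 0.2005 0.12  ] [0.5256 0.0024 0.12  ]
t 9.68 pos [0.5814 0.0993 0.2759] w_mm 90.9 F [ 0.9 -1.  -0.7] turn [ 0.   -0.01 -0.02] shift cm [ 4.3  32.32 12.59]
[395 234  14  14 112] [ 0.604 -0.224  0.03 ]
[448 238  10   9  43] [ 0.601 -0.345  0.03 ]
[451 269  13  12  88] [ 0.523 -0.355  0.03 ]
[452 319  11  10  49] [ 0.408 -0.352  0.03 ]
[337 318  13  11 100] [ 0.603 -0.226  0.03 ]
[346 359   9   7  37] [ 0.599 -0.352  0.03 ]
[311 363  12  11  84] [ 0.521 -0.359  0.03 ]
[261 369  10   7  40] [ 0.405 -0.358  0.03 ]
```

```bash
python3 -c "
from h import *
plan(.604,-.226,.15,-3.6)
d=get_image('wrist')
c=d['color'][120:300,190:460,::-1]
cv2.imwrite('pics/w6.png',cv2.resize(c,None,fx=2.96,fy=2.96,interpolation=cv2.INTER_CUBIC))
plan(.604,-.226,.15,-3.6)
"
```

```text
t 9.78 pos [0.5807 0.0993 0.2734] w_mm 92.0 F [ 0.3  0.5 -0.3] turn [ 0.    0.02 -0.02] shift cm [ 4.36 32.32 12.34]
t 9.82 pos [0.5807 0.0993 0.2731] w_mm 91.6 F [-0.5  0.3 -0.3] turn [ 0.    0.03 -0.02] shift cm [ 4.37 32.32 12.31]
```

View pics/w6.png

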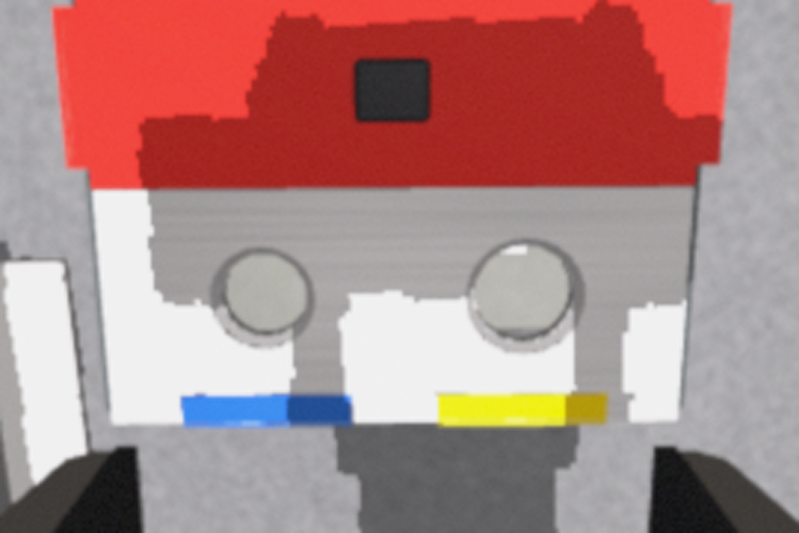

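Mouths now at (262,298) and (526,295), knob top at (393,90).

```bash
python3 -c "
from h import *
d=get_image('wrist')
f=lambda u,v,z:px2w(d,190+u/2.96-.33,120+v/2.96-.33,z).round(4)
print('small',f(262.5,298,.12),'w',f(211,298,.12)-f(314,298,.12),'mid',f(526.5,295,.12),f(468,295,.12)-f(585,295,.12))
print('knob',f(393,90,.162),f(355,90,.162)-f(431,90,.162))
print('shut front',f(90,188,.126),f(697,186,.126),'plate front',f(110,425,.12),f(681,421,.12))
plan(.6035,-.226,.10,-3.6)
"
```

```text
small [0.5807 0.1446 0.12  ] w [0.0023 0.0352 0.    ] mid [0.5758 0.0543 0.12  ] [0.0027 0.04   0.    ]
knob [0.648  0.0953 0.162 ] [0.0015 0.0215 0.    ]
shut front [0.6224 0.1962 0.126 ] [ 0.6101 -0.0017  0.126 ] plate front [0.5383 0.2033 0.12  ] [0.5265 0.0011 0.12  ]
t 9.88 pos [0.5807 0.0993 0.2732] w_mm 92.3 F [-0.   0.   0.8] turn [ 0.    0.03 -0.02] shift cm [ 4.32 32.32 17.32]
```

Call:
carry_out(targets=[[-1,0.2,4.7,0.5,0,0.03,-0.02],[-1,0.2,4.7,0.5,0,0,0],[-1,0.1,4.7,0.5,0,0,0],[-1,0,4.7,0.5,0,0,0],[-1,0,4.7,0.5,0,0,0],[-1,0,4.7,0.5,0,0,0],[-1,0,4.7,0.5,0,0,0],[-1,0,4.7,0.5,0,0,0],[-1,0,4.7,0.5,0,0,0],[-1,0,0,0.5,0,0,0],[-1,0,0,0,0,0,0]])

```text
t: 11.25
ee_pos: [0.5592, -0.3221, 0.2236]
eef_rot: [-3.138, 0.099, -0.003]
wrist_force: [-0.3, 0.0, 0.3]
grip_width: 0.998
grip_force: 0.0
```

```bash
cat >> h.py <<'E'
def blobs(d,z=.036,lo=60,hi=6000):
    h=cv2.cvtColor(d['color'],cv2.COLOR_RGB2HSV);m=cv2.inRange(h,(100,110,40),(128,255,255))
    m=cv2.morphologyEx(m,cv2.MORPH_CLOSE,np.ones((3,3)))
    # dark recess centres = enclosed holes of the blue blobs
    cs,hi_=cv2.findContours(m,cv2.RETR_CCOMP,cv2.CHAIN_APPROX_NONE)
    for i,c in enumerate(cs):
        if hi_[0][i][3]>=0 and cv2.contourArea(c)>15:
            e=cv2.fitEllipse(c); w=px2w(d,*e[0],z); p=cv2.boundingRect(cs[hi_[0][i][3]])
            print('hole px',np.round(e[0],1),'size',np.round(e[1],1),'outer',p,'world',w.round(4))
E
python3 -c "
from h import *
plan(.6035,-.226,.10,-3.6)
d=save('wrist','w7.png');blobs(d)
"
```

```text
t 11.25 pos [ 0.5592 -0.3221  0.2236] w_mm 91.9 F [-0.3  0.   0.3] turn [-0.02 -0.01 -0.  ] shift cm [ 3.82 -9.87 12.36]
hole px [357.3 333.5] size [11.4 13.2] outer (347, 314, 21, 28) world [ 0.4051 -0.3542  0.036 ]
hole px [356.  242.9] size [14.  14.7] outer (342, 225, 28, 31) world [ 0.5212 -0.3568  0.036 ]
hole px [344.5 173. ] size [15.3 15.9] outer (333, 160, 24, 25) world [ 0.6004 -0.3473  0.036 ]
hole px [230.7 177.4] size [15.  15.8] outer (215, 160, 37, 34) world [ 0.6033 -0.2241  0.036 ]
```

```bash
python3 -c "
from h import *
plan(.6004,-.3478,.0,-3.6)
"
```

```text
t 11.3 pos [ 0.5596 -0.3218  0.2245] w_mm 91.9 F [-0.2 -0.2 -0.8] turn [-0.01 -0.02  0.01] shift cm [ 4.24  2.34 22.45]
```

Call:
carry_out(targets=[[-1,2.1,1.2,4,-0.01,-0.02,0],[-1,2.1,1.2,4,0,0,0],[-1,0,0,5,0,0,0],[-1,0,0,5,0,0,0],[-1,0,0,3.5,0,0,0],[-1,0,0,0.8,0,0,0],[-1,0,0,0,0,0,0]], squeeze=12)

```text
t: 12.18
ee_pos: [0.6011, -0.3494, 0.0036]
eef_rot: [3.138, -0.097, 0.003]
wrist_force: [0.2, -1.0, 0.8]
grip_width: 1.0
grip_force: 0.0
```

```bash
python3 -c "
from h import *
plan(.6004,-.3478,-.008,-3.6)
d=get_image('wrist');blobs(d)
d=get_image('side')
u=w2px(d,[.6,-.35,.05]).astype(int);print(u)
c=d['color'][u[1]-60:u[1]+40,u[0]-60:u[0]+60,::-1]
cv2.imwrite('pics/s8.png',cv2.resize(c,None,fx=6,fy=6,interpolation=cv2.INTER_CUBIC))
"
```

```text
t 12.18 pos [ 0.6011 -0.3494  0.0036] w_mm 92.0 F [ 0.2 -1.   0.8] turn [ 0.01 -0.02  0.01] shift cm [-0.08 -0.15  1.16]
hole px [318.8 302.1] size [31.  33.8] outer (294, 260, 51, 64) world [ 0.5995 -0.348   0.036 ]
[350 356]
```

View pics/s8.png

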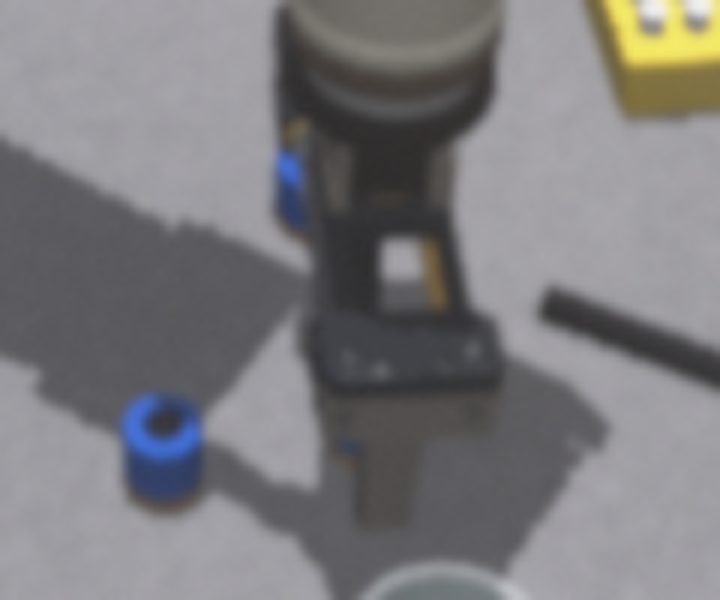

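The side crop shows the near fingertip ending at crop (383,525), with no contact and the adapter between the jaws.

```bash
python3 -c "
from h import *
d=get_image('side')
u=[290+383/6,296+525/6]
for y in(-.395,-.405,-.413):
  zs=np.linspace(-.02,.06,81); P=[px2w(d,*u,z) for z in zs]; i=np.argmin([abs(p[1]-y) for p in P]); print(y,P[i].round(3))
plan(.6,-.348,-.004,-3.6)
"
```

```text
-0.395 [ 0.602 -0.395  0.008]
-0.405 [ 0.599 -0.405  0.021]
-0.413 [ 0.597 -0.413  0.032]
t 12.32 pos [ 0.602  -0.3508  0.0054] w_mm 92.4 F [-0.2 -0.3 -0. ] turn [ 0.03 -0.03  0.  ] shift cm [-0.22 -0.27  0.94]
```

Call:
carry_out(targets=[[-1,-0.1,-0.15,0.5,0,0,0],[-1,0,0,0.4,0,0,0],[1,0,0,0,0,0,0],[1,0,0,0,0,0,0],[1,0,0,0,0,0,0],[1,0,0,0,0,0,0],[1,0,0,0,0,0,0],[1,0,0,0,0,0,0],[1,0,0,0,0,0,0],[1,0,0,0,0,0,0],[1,0,0,0,0,0,0]])

```text
t: 13.7
ee_pos: [0.5995, -0.3483, -0.0063]
eef_rot: [3.139, -0.099, 0.002]
wrist_force: [-0.7, -0.1, 0.0]
grip_width: 0.268
grip_force: 12.0
```

Call:
carry_out(targets=[[1,0,0,-2,0,0,0],[1,0,0,-4,0,0,0],[1,0,0,-5,0,0,0],[1,0,0,-5,0,0,0],[1,0,-4.5,-4,0,0,0],[1,0,-5,0,0,0,0],[1,0,-5,0,0,0,0],[1,0,-5,0,0,0,0],[1,0,-5,0,0,0,0],[1,0,-5,0,0,0,0],[1,0,-5,0,0,0,0],[1,0,-5,0,0,0,0],[1,0,-5,0,0,0,0],[1,0,-4,0,0,0,0],[1,0,0,0,0,0,0],[1,0,0,0,0,0,0]])

```text
t: 15.7
ee_pos: [0.6299, 0.1355, 0.1939]
eef_rot: [3.138, -0.099, 0.004]
wrist_force: [0.7, -0.3, -0.9]
grip_width: 0.269
grip_force: 12.0
```

```bash
python3 -c "
from h import *
plan(.5808,.1445,.13,-3.6)
d=save('wrist','w9.png');blobs(d,get_state()['ee_pos'][2]+.006+.036)
"
```

```text
t 15.7 pos [0.6299 0.1355 0.1939] w_mm 24.7 F [ 0.7 -0.3 -0.9] turn [ 0.01 -0.02 -0.  ] shift cm [-4.96 -0.59  6.39]
hole px [323.1 308.3] size [32.8 35.9] outer (296, 263, 56, 69) world [0.6297 0.1349 0.2357]
```

Call:
carry_out(targets=[[1,-2.5,-0.3,0,0,0,0],[1,-2.46,-0.3,0,0,-0.02,0],[1,0,0,3.5,0,0,0],[1,0,0,3,0,0,0],[1,0,0,0,0,0,0],[1,0,0,0,0,0,0]])

```text
t: 16.5
ee_pos: [0.5815, 0.1444, 0.1295]
eef_rot: [3.139, -0.1, 0.001]
wrist_force: [0.1, -0.7, -0.0]
grip_width: 0.274
grip_force: 12.0
```

```bash
python3 -c "
from h import *
plan(.5808,.1445,.1115,-3.6)
d=get_image('wrist');blobs(d,get_state()['ee_pos'][2]+.006+.036)
plan(.5808,.1445,.1115,-3.6)
c=d['color'][190:350,210:450,::-1]
cv2.imwrite('pics/w10.png',cv2.resize(c,None,fx=3.3,fy=3.3,interpolation=cv2.INTER_CUBIC))
"
```

```text
t 16.5 pos [0.5815 0.1444 0.1295] w_mm 25.2 F [ 0.1 -0.7 -0. ] turn [ 0.01 -0.01 -0.01] shift cm [-0.07 -0.01  1.8 ]
hole px [323.2 308.4] size [32.8 35.9] outer (295, 263, 57, 76) world [0.5817 0.1444 0.1719]
t 16.55 pos [0.5819 0.1446 0.1299] w_mm 25.2 F [ 0.1  0.8 -0. ] turn [ 0.01 -0.01 -0.01] shift cm [-0.11  0.01  1.84]
```

View pics/w10.png

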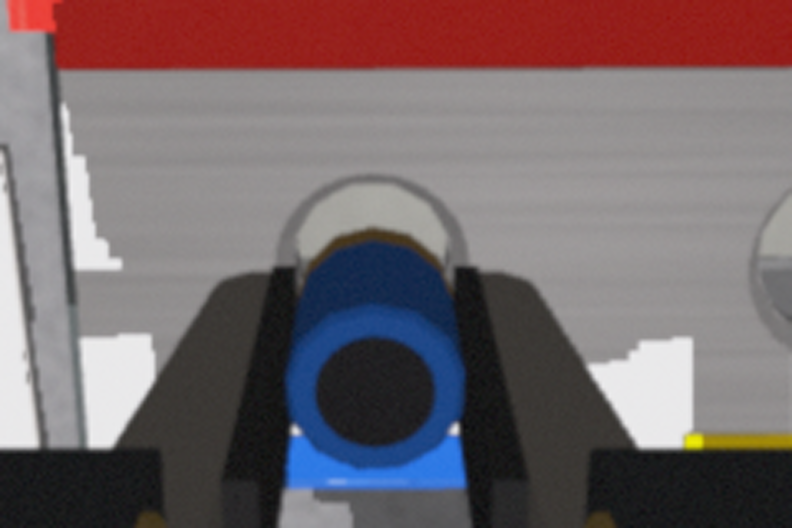

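The adapter is held upright over the small bore, laterally centred (mouth 277–468, adapter centre 375). The mouth's far rim is at crop row 175 and the foot's far edge at row 231.

```bash
python3 -c "
from h import *
d=get_image('wrist')
print(px2w(d,210+372/3.3-.35,190+175/3.3-.35,.12), px2w(d,210+375/3.3-.35,190+229/3.3-.35,.138))
plan(.5808,.1445,.1115,-3.6)"
```

```text
[0.59834083 0.14394916 0.12      ] [0.59420272 0.14369202 0.138     ]
t 16.6 pos [0.5819 0.1447 0.13  ] w_mm 25.0 F [ 0.  -0.3 -0.7] turn [ 0.01 -0.01 -0.  ] shift cm [-0.11  0.03  1.85]
```

Call:
carry_out(targets=[[1,-0.1,0,0.6,0,0,0],[1,0,0,0.6,0,0,0],[1,0,0,0.6,0,0,0],[1,0,0,0,0,0,0]])

```text
t: 17.1
ee_pos: [0.5788, 0.1451, 0.1089]
eef_rot: [3.139, -0.098, -0.005]
wrist_force: [-1.4, -1.0, -0.5]
grip_width: 0.272
grip_force: 12.0
```

Call:
carry_out(targets=[[0.1,0,0,0,0,0,0],[0.1,0,0,0,0,0,0],[0.1,0,0,0,0,0,0],[-0.2,0,0,0,0,0,0],[-0.2,0,0,0,0,0,0],[-0.2,0,0,-5,0,0,0],[-1,0,0,-5,0,0,0],[-1,0,0,0,0,0,0]])

```text
t: 18.1
ee_pos: [0.5828, 0.1455, 0.2155]
eef_rot: [3.139, -0.098, 0.014]
wrist_force: [0.2, 0.5, 0.5]
grip_width: 0.796
grip_force: 0.0
```

```bash
python3 -c "
from h import *
plan(.521,-.3565,.2,-3.6)
d=save('wrist','w11.png');blobs(d,.042)
u=w2px(d,[.5803,.1445,.12]);print(u,d['color'][int(u[1])-12:int(u[1])+13:6,int(u[0])-12:int(u[0])+13:6].tolist())
"
```

```text
t 18.1 pos [0.5828 0.1455 0.2155] w_mm 73.2 F [0.2 0.5 0.5] turn [ 0.   -0.06  0.  ] shift cm [-3.01 50.48  1.55]
[323.84480137 234.76396038] [[[121, 120, 118], [39, 72, 130], [81, 80, 83], [74, 80, 100], [145, 145, 144]], [[175, 174, 169], [173, 172, 168], [109, 120, 147], [164, 165, 166], [180, 179, 172]], [[174, 173, 167], [174, 173, 168], [177, 176, 171], [179, 178, 172], [178, 177, 171]], [[173, 171, 166], [174, 173, 168], [174, 173, 168], [174, 173, 168], [176, 174, 169]], [[181, 179, 178], [111, 110, 110], [144, 143, 146], [131, 131, 132], [153, 150, 151]]]
```

It fell through: the grey chamber floor shows in the bore. Next is the 31 mm adapter.

Call:
carry_out(targets=[[-1,-0.3,4.6,0.1,0,-0.04,0],[-1,-0.3,4.6,0,0,0,0],[-1,-0.3,4.6,0,0,0,0],[-1,-0.3,4.6,0,0,0,0],[-1,-0.3,4.6,0,0,0,0],[-1,-0.3,4.6,0,0,0,0],[-1,-0.3,4.6,0,0,0,0],[-1,-0.3,4.6,0,0,0,0],[-1,-0.3,4.6,0,0,0,0],[-1,-0.3,4.6,0,0,0,0],[-1,0,4.5,0,0,0,0],[-1,0,0,0,0,0,0],[-1,0,0,0,0,0,0]])

```text
t: 19.77
ee_pos: [0.5174, -0.3558, 0.2082]
eef_rot: [-3.139, 0.099, 0.014]
wrist_force: [-0.4, 0.4, 0.2]
grip_width: 0.998
grip_force: 0.0
```

```bash
python3 -c "
from h import *
plan(.521,-.3565,-.006,-3.6)
d=get_image('wrist');blobs(d)
plan(.521,-.3565,-.006,-3.6)
"
```

```text
t 19.77 pos [ 0.5174 -0.3558  0.2082] w_mm 91.8 F [-0.4  0.4  0.2] turn [-0.01  0.06  0.  ] shift cm [ 0.36  0.05 21.42]
hole px [327.8 308.1] size [12.4 14.1] outer (317, 289, 22, 29) world [ 0.4052 -0.354   0.036 ]
hole px [323.8 209.5] size [15.2 16. ] outer (310, 192, 28, 32) world [ 0.5212 -0.3565  0.036 ]
hole px [187.1 137.3] size [15.6 18. ] outer (170, 119, 43, 37) world [ 0.6032 -0.2241  0.036 ]
t 19.82 pos [ 0.5178 -0.3555  0.2087] w_mm 92.2 F [0.4 0.  0.4] turn [-0.    0.06  0.01] shift cm [ 0.33  0.08 21.47]
```

Call:
carry_out(targets=[[-1,0.33,0.08,4,0,0.06,0],[-1,0,0,5,0,0,0],[-1,0,0,5,0,0,0],[-1,0,0,4.5,0,0,0],[-1,0,0,2,0,0,0],[-1,0,0,0.9,0,0,0],[1,0,0,0,0,0,0],[1,0,0,0,0,0,0],[1,0,0,0,0,0,0],[1,0,0,0,0,0,0],[1,0,0,0,0,0,0],[1,0,0,0,0,0,0],[1,0,0,0,0,0,0],[1,0,0,0,0,0,0]])

```text
t: 21.58
ee_pos: [0.5211, -0.3581, -0.0042]
eef_rot: [3.139, -0.099, 0.002]
wrist_force: [-0.5, 1.0, 0.7]
grip_width: 0.329
grip_force: 12.0
```

Call:
carry_out(targets=[[1,0,0,-2,0,0,0],[1,0,0,-4.5,0,0,0],[1,0,0,-5,0,0,0],[1,0,0,-5,0,0,0],[1,0.32,-4.6,-2,0,0,0],[1,0.32,-4.6,0,0,0,0],[1,0.32,-4.6,0,0,0,0],[1,0.32,-4.6,0,0,0,0],[1,0.32,-4.6,0,0,0,0],[1,0.32,-4.6,0,0,0,0],[1,0.32,-4.6,0,0,0,0],[1,0.3,-4.6,0,0,0,0],[1,0.3,-4.7,0,0,0,0],[1,0,0,1,0,0,0],[1,0,0,2,0,0,0],[1,0,0,2,0,0,0],[1,0,0,0,0,0,0],[1,0,0,0,0,0,0]])

```text
t: 23.82
ee_pos: [0.5759, 0.0537, 0.1314]
eef_rot: [3.138, -0.1, 0.004]
wrist_force: [-0.7, -0.8, -0.7]
grip_width: 0.328
grip_force: 12.0
```

```bash
python3 -c "
from h import *
plan(.5752,.0545,.113,-3.6)
d=save('wrist','w12.png');blobs(d,get_state()['ee_pos'][2]+.004+.036)
plan(.5752,.0545,.113,-3.6)
"
```

```text
t 23.82 pos [0.5759 0.0537 0.1314] w_mm 30.1 F [-0.7 -0.8 -0.7] turn [ 0.01 -0.02 -0.01] shift cm [-0.08 -0.08  1.84]
hole px [323.2 307. ] size [32.3 35.5] outer (291, 258, 66, 77) world [0.5756 0.0537 0.1717]
t 23.88 pos [0.5762 0.0538 0.1317] w_mm 30.0 F [ 1.   0.9 -0.4] turn [ 0.01 -0.03 -0.  ] shift cm [-0.1  -0.06  1.87]
```

Call:
carry_out(targets=[[1,-0.07,-0.06,0.6,0,0,0],[1,0,0,0.6,0,0,0],[1,0,0,0.6,0,0,0],[1,0,0,0,0,0,0],[0,0,0,0,0,0,0],[0,0,0,0,0,0,0],[-0.2,0,0,0,0,0,0],[-0.3,0,0,0,0,0,0],[-0.3,0,0,-4.5,0,0,0],[-1,0,0,-5,0,0,0],[-1,0,0,0,0,0,0],[-1,0,0,0,0,0,0]])

```text
t: 25.38
ee_pos: [0.5743, 0.0552, 0.2067]
eef_rot: [3.139, -0.099, 0.001]
wrist_force: [-0.2, -0.5, 0.3]
grip_width: 0.957
grip_force: 0.0
```

```bash
python3 -c "
from h import *
d=save('wrist','w13.png');blobs(d,.042)
for p in([.5755,.0545,.12],[.5806,.1445,.12]):
  u=w2px(d,p);print(u,d['color'][int(u[1])-12:int(u[1])+13:6,int(u[0])-12:int(u[0])+13:6].tolist())
plan(.4052,-.354,.2,-3.6)
"
```

```text
hole px [593.9 170.4] size [13.9 17.4] outer (560, 153, 51, 35) world [ 0.603 -0.22   0.042]
[323.59291464 233.42606889] [[[172, 171, 167], [65, 138, 234], [78, 79, 92], [75, 88, 122], [62, 136, 232]], [[175, 173, 167], [161, 163, 163], [45, 81, 142], [54, 82, 142], [174, 173, 168]], [[177, 175, 170], [174, 173, 169], [175, 174, 169], [175, 174, 168], [177, 176, 171]], [[175, 173, 167], [174, 173, 167], [173, 172, 166], [176, 174, 169], [174, 173, 167]], [[125, 124, 125], [141, 140, 142], [141, 141, 142], [139, 138, 140], [127, 127, 127]]]
[213.97803621 234.09740112] [[[178, 175, 175], [163, 162, 157], [165, 164, 159], [163, 162, 156], [164, 163, 157]], [[86, 84, 85], [163, 163, 157], [165, 163, 159], [164, 163, 157], [167, 166, 160]], [[82, 80, 78], [162, 161, 156], [162, 161, 157], [164, 163, 157], [166, 166, 160]], [[134, 133, 135], [161, 160, 154], [161, 159, 155], [163, 163, 158], [165, 164, 159]], [[180, 176, 177], [136, 136, 135], [115, 114, 114], [129, 129, 130], [124, 123, 124]]]
t 25.43 pos [0.5737 0.0553 0.2058] w_mm 91.7 F [ 0.1  0.7 -0.1] turn [0.01 0.01 0.  ] shift cm [-14.25  41.91   0.58]
```

Dropped as well. Next is D, the second 26 mm adapter.

Call:
carry_out(targets=[[-1,-1.6,4.65,0,0,0,0],[-1,-1.6,4.65,0,0,0,0],[-1,-1.6,4.65,0,0,0,0],[-1,-1.6,4.65,0,0,0,0],[-1,-1.6,4.65,0,0,0,0],[-1,-1.6,4.65,0,0,0,0],[-1,-1.6,4.65,0,0,0,0],[-1,-1.6,4.65,0,0,0,0],[-1,-1.45,4.7,0.6,0,0,0],[-1,0,0,0,0,0,0],[-1,0,0,0,0,0,0]])

```text
t: 26.8
ee_pos: [0.4058, -0.353, 0.2003]
eef_rot: [-3.139, 0.099, 0.0]
wrist_force: [0.5, 0.5, 0.8]
grip_width: 0.999
grip_force: 0.0
```

```bash
python3 -c "
from h import *
d=get_image('wrist');blobs(d)
plan(.4052,-.354,-.005,-3.6)
"
```

```text
hole px [324.  216.1] size [15.7 16. ] outer (313, 201, 24, 28) world [ 0.4057 -0.3538  0.036 ]
t 26.85 pos [ 0.4061 -0.3527  0.2007] w_mm 92.3 F [ 0.3 -0.1  0.8] turn [-0.   -0.    0.01] shift cm [-0.09  0.13 20.57]
```

Call:
carry_out(targets=[[-1,-0.04,0.1,4,0,0,0],[-1,0,0,5,0,0,0],[-1,0,0,5,0,0,0],[-1,0,0,4,0,0,0],[-1,0,0,2,0,0,0],[-1,0,0,0.6,0,0,0],[1,0,0,0,0,0,0],[1,0,0,0,0,0,0],[1,0,0,0,0,0,0],[1,0,0,0,0,0,0],[1,0,0,0,0,0,0],[1,0,0,0,0,0,0],[1,0,0,0,0,0,0],[1,0,0,0,0,0,0],[1,0,0,0,0,0,0]])

```text
t: 28.72
ee_pos: [0.4058, -0.3553, -0.0044]
eef_rot: [3.139, -0.099, 0.002]
wrist_force: [-0.1, -0.4, 0.4]
grip_width: 0.272
grip_force: 12.0
```

Call:
carry_out(targets=[[1,0,0,-2,0,0,0],[1,0,0,-4.5,0,0,0],[1,0,0,-5,0,0,0],[1,0,0,-5,0,0,0],[1,1.3,-4.64,-3,0,0,0],[1,1.3,-4.64,0,0,0,0],[1,1.3,-4.64,0,0,0,0],[1,1.3,-4.64,0,0,0,0],[1,1.3,-4.64,0,0,0,0],[1,1.3,-4.64,0,0,0,0],[1,1.3,-4.64,0,0,0,0],[1,1.3,-4.64,0,0,0,0],[1,1.3,-4.64,0,0,0,0],[1,1.3,-4.64,0,0,0,0],[1,1.3,-4.6,0,0,0,0],[1,0,0,2,0,0,0],[1,0,0,2,0,0,0],[1,0,0,2,0,0,0],[1,0,0,0,0,0,0],[1,0,0,0,0,0,0]])

```text
t: 31.22
ee_pos: [0.5808, 0.1443, 0.1305]
eef_rot: [3.139, -0.1, 0.003]
wrist_force: [1.0, -0.9, -0.9]
grip_width: 0.271
grip_force: 12.0
```

```bash
python3 -c "
from h import *
d=save('wrist','w14.png');blobs(d,get_state()['ee_pos'][2]+.004+.036)
plan(.5804,.1445,.113,-3.6)
"
```

```text
hole px [323.2 308.1] size [32.3 35.2] outer (296, 264, 56, 73) world [0.58   0.1444 0.1711]
t 31.27 pos [0.5811 0.1445 0.1311] w_mm 24.8 F [-0.2  0.3 -0.5] turn [ 0.01 -0.02 -0.01] shift cm [-0.07  0.    1.81]
```

Call:
carry_out(targets=[[1,0,0,0.6,0,0,0],[1,0,0,0.6,0,0,0],[1,0,0,0.6,0,0,0],[1,0,0,0,0,0,0],[0,0,0,0,0,0,0],[0,0,0,0,0,0,0],[-0.2,0,0,0,0,0,0],[-0.3,0,0,0,0,0,0],[-0.3,0,0,-4.5,0,0,0],[-1,0,0,-5,0,0,0],[-1,0,0,0,0,0,0],[-1,0,0,0,0,0,0]])

```text
t: 32.78
ee_pos: [0.58, 0.145, 0.2066]
eef_rot: [3.139, -0.099, 0.001]
wrist_force: [0.4, 0.3, -0.8]
grip_width: 0.956
grip_force: 0.0
```

```bash
python3 -c "
from h import *
d=save('wrist','w15.png');blobs(d,.042)
for p in([.5804,.1445,.12],):
  u=w2px(d,p);print(u,d['color'][int(u[1])-12:int(u[1])+13:6,int(u[0])-12:int(u[0])+13:6].tolist())
plan(.6033,-.2241,.2,-3.6)
T=get_image('top');S=get_image('side')
for e in(T,S):
  h=cv2.cvtColor(e['color'],cv2.COLOR_RGB2HSV);m=cv2.inRange(h,(105,130,40),(125,255,255)); n,l,st,ce=cv2.connectedComponentsWithStats(m)
  for i in range(1,n):
    w=px2w(e,*ce[i],.03)
    if 25<st[i,4]<500 and w[1]<.25: print(st[i],w.round(3))
"
```

```text
[323.22441032 234.48206015] [[[102, 113, 138], [43, 43, 46], [42, 43, 43], [43, 39, 44], [63, 91, 147]], [[155, 159, 168], [47, 69, 112], [62, 61, 63], [41, 41, 43], [41, 79, 142]], [[175, 174, 169], [83, 102, 145], [54, 117, 213], [57, 118, 214], [177, 175, 169]], [[174, 174, 168], [174, 174, 168], [174, 173, 167], [173, 172, 167], [173, 172, 166]], [[194, 192, 192], [106, 105, 105], [134, 133, 135], [125, 124, 124], [130, 128, 128]]]
t 32.83 pos [0.5795 0.145  0.2056] w_mm 91.0 F [-0.6  0.1 -0.5] turn [ 0.01  0.01 -0.  ] shift cm [ 4.7  36.68  0.56]
[218 170  12  11 103] [0.766 0.206 0.03 ]
[395 234  15  14 115] [ 0.604 -0.224  0.03 ]
[337 318  12  11  96] [ 0.603 -0.226  0.03 ]
```

It has passed: the recess shows small and deep, with the floor visible beside it. Adapter A (36 mm) is next.

Call:
carry_out(targets=[[-1,0.6,4.6,0,0,0,0],[-1,0.6,4.6,0,0,0,0],[-1,0.6,4.6,0,0,0,0],[-1,0.6,4.6,0,0,0,0],[-1,0.6,4.6,0,0,0,0],[-1,0.6,4.6,0,0,0,0],[-1,0.6,4.6,0,0,0,0],[-1,0.5,4.5,0.5,0,0,0],[-1,0,0,0,0,0,0],[-1,0,0,0,0,0,0]])

```text
t: 34.17
ee_pos: [0.6038, -0.2235, 0.2016]
eef_rot: [-3.14, 0.099, 0.0]
wrist_force: [-0.3, 0.1, 0.4]
grip_width: 0.998
grip_force: 0.0
```

```bash
python3 -c "
from h import *
d=get_image('wrist');blobs(d)
plan(.6033,-.2241,-.005,-3.6)
"
```

```text
hole px [324.3 216.4] size [15.4 16.1] outer (308, 196, 33, 37) world [ 0.6028 -0.2244  0.036 ]
t 34.23 pos [ 0.604 -0.223  0.202] w_mm 92.3 F [-0.4 -0.2  0.6] turn [ 0.   -0.    0.01] shift cm [-0.06  0.11 20.7 ]
```

Call:
carry_out(targets=[[-1,-0.08,0.1,4,0,0,0],[-1,0,0,5,0,0,0],[-1,0,0,5,0,0,0],[-1,0,0,4,0,0,0],[-1,0,0,2,0,0,0],[-1,0,0,0.7,0,0,0],[1,0,0,0,0,0,0],[1,0,0,0,0,0,0],[1,0,0,0,0,0,0],[1,0,0,0,0,0,0],[1,0,0,0,0,0,0],[1,0,0,0,0,0,0],[1,0,0,0,0,0,0],[1,0,0,0,0,0,0]])

```text
t: 35.98
ee_pos: [0.6036, -0.2255, -0.0043]
eef_rot: [3.139, -0.099, 0.002]
wrist_force: [-0.4, 0.5, 0.3]
grip_width: 0.38
grip_force: 12.0
```

Call:
carry_out(targets=[[1,0,0,-2,0,0,0],[1,0,0,-4.5,0,0,0],[1,0,0,-5,0,0,0],[1,0,0,-5,0,0,0],[1,-1.4,-4.66,-3,0,0,0],[1,-1.4,-4.66,0,0,0,0],[1,-1.4,-4.66,0,0,0,0],[1,-1.4,-4.66,0,0,0,0],[1,-1.4,-4.66,0,0,0,0],[1,-1.4,-4.66,0,0,0,0],[1,-1.4,-4.66,0,0,0,0],[1,-1.4,-4.66,0,0,0,0],[1,-1.4,-4.66,0,0,0,0],[1,-1.4,-4.66,0,0,0,0],[1,-1.4,-4.66,0,0,0,0],[1,0,0,0,0,0,0],[1,0,0,0,0,0,0]])

```text
t: 38.1
ee_pos: [0.4821, 0.2957, 0.1906]
eef_rot: [3.138, -0.098, 0.004]
wrist_force: [-0.4, -0.4, -0.8]
grip_width: 0.379
grip_force: 12.0
```

```bash
python3 -c "
from h import *
d=save('wrist','w16.png');z=get_state()['ee_pos'][2];blobs(d,z+.004+.036)
h=cv2.cvtColor(d['color'],cv2.COLOR_RGB2HSV);m=cv2.inRange(h,(0,150,60),(8,255,255))|cv2.inRange(h,(172,150,60),(180,255,255))
for x in(.57,.55,.53,.51):
  u=w2px(d,[x,.296,.09]);r=np.where(m[int(u[1])])[0]; r=r[abs(r-u[0])<60]
  if len(r): print(x,u,r.min(),r.max(),px2w(d,r.min(),int(u[1]),.09)[:2],px2w(d,r.max()+1,int(u[1]),.09)[:2])
plan(.482,.296,.09,-3.6)
"
```

```text
hole px [323.1 308.5] size [32.4 35.3] outer (285, 255, 77, 86) world [0.481  0.2952 0.2304]
0.57 [314.7368408  125.15386852] 301 334 [0.57080889 0.30691711] [0.56909493 0.27987336]
0.55 [316.45624721 150.95556713] 302 334 [0.55149495 0.30766137] [0.54979706 0.28092113]
0.53 [318.11153973 175.79516211] 303 334 [0.53144305 0.30843406] [0.52976191 0.28200893]
0.51 [319.70623879 199.72548147] 304 335 [0.51145679 0.30917051] [0.50974094 0.28225171]
t 38.15 pos [0.4823 0.2952 0.1904] w_mm 35.0 F [ 0.2 -1.1 -0.7] turn [ 0.01 -0.02 -0.01] shift cm [-0.03 -0.08 10.04]
```

Call:
carry_out(targets=[[1,0,-0.13,3.5,0,-0.02,0],[1,0,0,4,0,0,0],[1,0,0,2,0,0,0],[1,0,0,0.4,0,0,0],[1,0,0,0,0,0,0],[1,0,0,0,0,0,0]])

```text
t: 38.9
ee_pos: [0.4831, 0.2973, 0.0923]
eef_rot: [3.14, -0.099, 0.002]
wrist_force: [0.1, 0.5, 0.3]
grip_width: 0.382
grip_force: 12.0
```

Foot height is about 0.0966. I'll lower in small steps until it touches.

Call:
carry_out(targets=[[1,0,0,0.2,0,0,0],[1,0,0,0.2,0,0,0],[1,0,0,0,0,0,0]])

```text
t: 39.28
ee_pos: [0.4817, 0.2972, 0.0866]
eef_rot: [3.139, -0.098, -0.003]
wrist_force: [0.3, -0.1, -0.8]
grip_width: 0.383
grip_force: 12.0
```

Call:
carry_out(targets=[[1,0,0,0.15,0,0,0],[1,0,0,0,0,0,0],[1,0,0,0,0,0,0]])

```text
t: 39.65
ee_pos: [0.482, 0.2973, 0.0857]
eef_rot: [3.139, -0.099, -0.002]
wrist_force: [-1.1, -1.3, 3.3]
grip_width: 0.379
grip_force: 12.0
```

Call:
carry_out(targets=[[0.15,0,0,0,0,0,0],[0.1,0,0,0,0,0,0],[0,0,0,0,0,0,0],[-0.3,0,0,0,0,0,0],[-0.3,0,0,0,0,0,0],[-0.3,0,0,-1,0,0,0],[-0.3,0,0,-4,0,0,0],[-1,0,0,-5,0,0,0],[-1,0,0,-2,0,0,0],[-1,0,0,0,0,0,0]])

```text
t: 40.9
ee_pos: [0.4835, 0.2979, 0.2081]
eef_rot: [-3.14, 0.099, -0.005]
wrist_force: [-0.3, 0.3, -0.7]
grip_width: 0.953
grip_force: 0.0
```

```bash
python3 -c "
from h import *
d=save('wrist','w17.png');blobs(d,.126)
plan(.648,.0953,.215,-3.6)
"
```

```text
hole px [324.1 240. ] size [19.8 20.2] outer (304, 213, 42, 47) world [0.4803 0.2966 0.126 ]
t 40.95 pos [0.4824 0.2975 0.2059] w_mm 91.0 F [-0.2 -0.2 -1.2] turn [ 0.01  0.   -0.  ] shift cm [17.8  19.14 -0.91]
```

Call:
carry_out(targets=[[-1,3.56,3.83,-0.2,0,0,0],[-1,3.56,3.83,-0.2,0,0,0],[-1,3.56,3.83,-0.2,0,0,0],[0,3.56,3.83,-0.2,0,0,0],[0,3.56,3.83,0,0,0,0],[0,0,0,0,0,0,0],[0,0,0,0,0,0,0]])

```text
t: 41.82
ee_pos: [0.6465, 0.0956, 0.2115]
eef_rot: [3.139, -0.099, -0.007]
wrist_force: [-1.0, -0.7, -0.0]
grip_width: 0.587
grip_force: 0.0
```

```bash
python3 -c "
from h import *
d=save('wrist','w18.png')
u=w2px(d,[.648,.0953,.162]).astype(int)
g=cv2.cvtColor(d['color'],cv2.COLOR_RGB2HSV)[:,:,1]; m=(g<90).astype(np.uint8); n,l,st,ce=cv2.connectedComponentsWithStats(m)
print(u,[ (st[i].tolist(),ce[i].round(1).tolist()) for i in range(1,n) if np.hypot(*(ce[i]-u))<40 and st[i,4]>60])
plan(.648,.0953,.128,-3.6)
"
```

```text
[323 246] [([0, 0, 640, 480, 247293], [317.5, 256.6]), ([309, 226, 28, 31, 835], [322.7, 241.2])]
t 41.88 pos [0.6465 0.0961 0.2121] w_mm 50.2 F [ 0.3  0.4 -0.1] turn [0.01 0.03 0.01] shift cm [0.15 0.07 8.41]
```

Call:
carry_out(targets=[[0,0.15,0.07,3,0,0.03,0],[0,0,0,3,0,0,0],[0,0,0,2.3,0,0,0],[1,0,0,0,0,0,0],[1,0,0,0,0,0,0],[1,0,0,0,0,0,0],[1,0,0,0,0,0,0],[1,0,0,0,0,0,0],[1,0,0,0,0,0,0]], squeeze=20)

```text
t: 43.0
ee_pos: [0.65, 0.0956, 0.132]
eef_rot: [-3.139, 0.098, -0.008]
wrist_force: [-1.3, 5.5, 4.1]
grip_width: 0.236
grip_force: 20.0
```

Call:
carry_out(targets=[[1,-1.2,0,0,0,0,0],[1,-1.2,0,0,0,0,0],[1,-1.2,0,0,0,0,0],[1,-1.2,0,0,0,0,0],[1,-1.1,0,0,0,0,0],[1,-0.8,0,0,0,0,0],[1,0,0,0,0,0,0]])

```text
t: 43.88
ee_pos: [0.583, 0.0996, 0.132]
eef_rot: [-3.139, 0.098, -0.009]
wrist_force: [-1.6, 5.7, 4.5]
grip_width: 0.236
grip_force: 20.0
```

Call:
carry_out(targets=[[1,-0.3,0,0,0,0,0],[1,0,0,0,0,0,0],[1,0,0,0,0,0,0]])

```text
t: 44.25
ee_pos: [0.5807, 0.0998, 0.132]
eef_rot: [-3.139, 0.098, -0.01]
wrist_force: [-0.4, 6.2, 4.3]
grip_width: 0.234
grip_force: 20.0
```

Call:
carry_out(targets=[[1,-0.3,0,0,0,0,0],[1,0,0,0,0,0,0],[1,0,0,0,0,0,0]])

```text
t: 44.62
ee_pos: [0.5801, 0.0998, 0.1321]
eef_rot: [-3.139, 0.099, -0.019]
wrist_force: [9.9, 6.7, -2.6]
grip_width: 0.231
grip_force: 20.0
```

Call:
carry_out(targets=[[1,-0.2,0,0,0,0,0],[1,0,0,0,0,0,0],[1,0,0,0,0,0,0]])

```text
t: 45.0
ee_pos: [0.58, 0.0998, 0.1321]
eef_rot: [-3.139, 0.1, -0.026]
wrist_force: [16.4, 6.5, -6.7]
grip_width: 0.235
grip_force: 20.0
```

Call:
carry_out(targets=[[0,0,0,0,0,0,0],[0,0,0,0,0,0,0],[0,0,0,0,0,0,0],[0,0,0,0,0,0,0],[0,0,0,-4,0,0,0],[0,0,0,-5,0,0,0],[-1,0,0,-5,0,0.1,0],[-1,0,2,-3,0,0,0],[-1,-3,5,0,0,0,0],[-1,-3,5,0,0,0,0],[-1,-3,5,0,0,0,0],[-1,-3,5,0,0,0,0],[-1,-3,5,0,0,0,0],[-1,0,0,0,0,0,0]])

```text
t: 46.75
ee_pos: [0.4051, -0.1636, 0.298]
eef_rot: [3.137, -0.109, 0.026]
wrist_force: [-0.2, -0.3, 0.1]
grip_width: 1.0
grip_force: 0.0
```

```bash
python3 -c "
from h import *
d=save('top','top9.png');c=d['color']
a=c[190:340,150:330]; b=cv2.imread('pics/top0.png')[190:340,150:330,::-1]
cv2.imwrite('pics/f.png',cv2.resize(np.vstack([a[:,:],b[:,:]]),None,fx=2,fy=2,interpolation=cv2.INTER_CUBIC)[:,:,::-1])
cv2.imwrite('pics/f.png',cv2.resize(np.hstack([a,b]),None,fx=2.2,fy=3,interpolation=cv2.INTER_CUBIC)[:,:,::-1])
"
```

```text
(no output)
```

View pics/f.png

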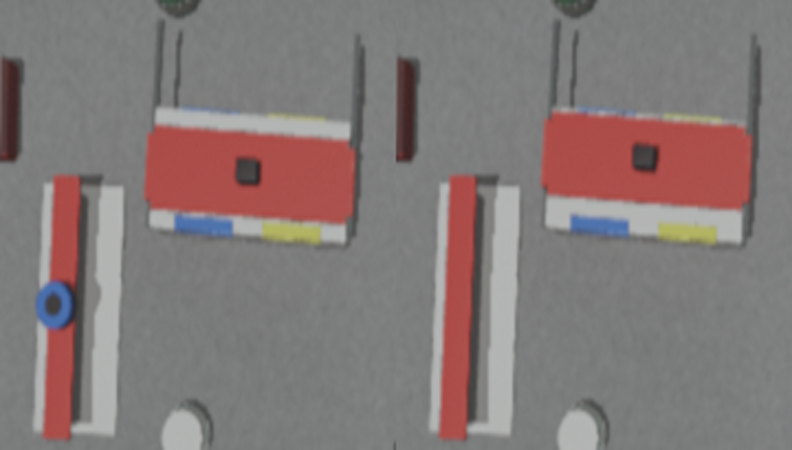

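The final view shows the shutter fully closed, centred over the plate (it had started about 10 mm open). The 36 mm adapter stands on the red ledge, and the jar is where it was.

```bash
python3 -c "
from h import *
print(sign_off())"
```

```text
the job is handed in; nothing more can be done
None
```

The job is handed in: four adapters were present, two 26 mm dropped through the small bore, one 31 mm through the middle bore, the 36 mm one (sorted by jaw width, not tried in the bores) stands on the red ledge, and the shutter is fully closed again.

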